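Unlatch the tube carrier and hold its gate open

TASK

The tube carrier's gate has to be held open so that a colleague can draw the rack out. Squeeze the broad catch on the carrier's front beam fully home first, then the narrow catch; then take the gate by its upright post, swing it past its half-open detent until it stands about square to the front of the carrier, and finish while still holding it wide open there by the post, since the gate swings back if let go. Leave the rack and the other things on the bench where they are.

Things in the scene. Friction and masses are not known exactly. Their poses are not given: they have to be found in the camera images.
- carrier: Open-topped tube carrier fixed to the bench: clear walls, aluminium frame; 170 mm deep (own x -75 to +95), 200 wide (y -100 to +100). Origin on the bench. Front (gate side) looks along own -x; hinge end is +y. Front beam at x -75 to -30, top 100 mm above the bench. Its yaw varies; the catches' axes are parallel to its axes.
- gate (a joint): Swing of the gate, rad: 0 shut, 1.57 square to the front, stop 1.75. It opens outwards, clockwise from above. A spring pulls it shut (1 to 2 N at the post). A sprung detent resists between about 0.15 and 1.05 rad (at most about 4 N more at the post); let go beyond it, the gate falls back to about 0.9 rad. The catches block it at about 0.04 rad until both are squeezed.
- gate_hinge (a point): Point on the gate's upright hinge axis at the height of the gate's top edge, 110 mm above the bench; at x -79, y +100 mm in carrier axes. The gate is a clear panel in an aluminium frame, 187 mm wide, 8 thick, from 12 to 110 mm above the bench, just outside the front beam.
- gate_post: Upright round grey post on the gate's top edge near its free end, 16 mm in diameter, 55 mm tall (from 110 to 165 mm above the bench); origin at its foot, on the post's axis, 185 mm from the hinge axis. With the gate shut the post lies from the hinge along the carrier's -y; it goes round with the gate. The post is a sleeve that turns freely about its own axis.
- broad_catch: Broad pinch catch on the front beam, fixed base; origin on the beam's top. Two upright grey plates, 34 mm wide along y, 60 mm tall: a moving lever in front (front face at x -6, 8 thick) and a fixed lug behind (x +29 to +39). A steel hook, 18 mm high when closed, reaches from the lever over the gate's top edge to x -31. Either catch may be nearer the hinge.
- broad_lever (a joint): Tilt of the broad catch's lever, rad: 0 closed (hook in front of the gate), 0.45 fully home at its stop, leaning back towards the lug with the hook lifted clear. It pivots about y, 4 mm above the beam; stiff (about 4 N near the pads), and stays where it is put.
- broad_grip (a point): Where to squeeze the broad catch from above: TCP here, fingers closing along the catch's x, opened to 80 mm. At catch x +23, y 0, 52 mm above the beam (152 mm above the bench): midway between the fingers when the lever is home, about 29 mm apart. The lifted hook rises to 31 mm above the beam: keep fingertips above it.
- narrow_catch: Narrow pinch catch: the same as the broad one but its plates are only 14 mm wide along y.
- narrow_lever (a joint): Tilt of the narrow catch's lever in rad, as for the broad one: 0 closed, 0.45 fully home, stays where it is put.
- narrow_grip (a point): Squeezing point of the narrow catch, as for the broad one (x +23, y 0, 52 mm above the beam in its own frame).
- tube_rack: Bystander: white rack of capped tubes loose inside the carrier, 75 x 150 mm, top 91 mm above the bench; origin under its centre.
- tip_box: Bystander: white box of pipette tips, 85 x 122 x 63 mm; origin under its centre.
- reagent_bottle: Bystander: capped bottle, 60 mm across, 130 mm tall; origin under its centre.
- petri_stack: Bystander: stack of clear round dishes, 90 mm across, 45 mm tall; origin under its centre.
- cap_jar: Bystander: jar, 52 mm across, 70 mm tall; origin under its centre.
- reagent_tray: Bystander: shallow clear tray, 90 x 140 x 30 mm; origin under its centre.
- pipette: Bystander: hand pipette lying flat, about 270 mm long along its x, 22 mm high; origin near its middle, on the bench.

How it is judged:
By the outcome, as a careful person would: the job done as asked, in the order asked, and still so for the second after the job is handed in, while the arm keeps its last pose, push and grip.
It also fails if it takes over 58 s, if anything falls off the work surface, if the arm or the gripper's body presses on something with over 40 N, if the wrist force passes 120 N, or if a joint passes its speed limit or range.

ROBOT

A 7-joint arm with a two-finger parallel gripper is mounted at the origin on the work surface. World frame = base frame: x ahead of the robot, y to its left, z up, the work surface at z = 0. Lengths are in mm, angles in rad, forces in N, time in s.
With the tool pointing down it reaches from about 350 to 900 mm from the base axis. Payload 7.2 kg.
Tool frame: the origin (TCP) lies between the finger pads, 19 mm behind the fingertips; this is the grasp point; z points along the fingers, y is the line along which they close (so a half turn about z gives the same grasp; the last joint's range is limited). The gripper opens to 85 mm and grips with 20 to 120 N. Pads are 22 mm wide; open, the fingers measure 114 mm over their backs; the gripper's body (76 mm by 85 mm) begins 54 mm behind the grasp point. The pads swing forward as they close: fully open they stand 13 mm farther back than shut.
Start: joints at [-1.187, 0.411, -0.013, 1.596, 0.006, 1.134, -0.082], TCP at [272.875, 562.287, 249.997] pointing down, gripper open.
Joint ranges: [-2.95, 2.95], [-0.29, 1.99], [-1.47, 1.44], [0.14, 2.54], [-1.03, 4.17], [0.13, 1.85], [-2.86, 2.86]. Speed limits (rad/s): [2.39, 2.39, 3.01, 3.01, 3.14, 3.14, 3.14].

INTERFACE

Orientations are given as [roll, pitch, yaw] about the fixed x, y, z axes, in that order (R = Rz(yaw) Ry(pitch) Rx(roll)).
In Python, from rig import arm gives the robot as it stands. The module is installed in compiled form; this text tells all that it offers.
- The arm moves only by the tool drive_tool, never from a script. Its argument "motion" is one flat list of numbers, 6 for each row, row after row: the shift along the tool's x, y, z in m, then the turn, a rotation vector about the tool's x, y, z in rad. A call has exactly 10 rows; each row shifts and turns the commanded pose from where the row before left it, along the tool's axes as they then stand; what a row does not reach is not made up. A row lasts 1/8 s, in which the tool goes at most 62.5 mm and 10.7 degrees, less where a joint would pass 70% of its speed; a pose out of reach is approached as far as the arm can. A call is refused whole if a number of a shift passes 0.0625 or a number of a turn 0.188, either way. A call with a gripper value outside its range is refused whole. "hand" is the closure, from -1 (fully open) to 1 (shut), set as the call begins (left out, the last holds). The fingers move at their own pace and stop on an object; the grip force is fixed at half the most. Time passes only in rows, so rows that do not move let the fingers close, or fill a call up. It gives the time, the measured TCP pose, the force, the opening and the grip force at its end, in the units of the state.
- arm.state(): the state, without advancing time (a new reading comes with each control period).
- arm.snapshot(name): name is "scene" or "top" or "wrist"; returns the picture (480x640x3 uint8, red, green, blue); there is no depth.
- arm.camera_params(name): a dict with "mtx" (3x3 intrinsics, pixels), "k1" (the pictures are not rectified: a ray, as slopes to the right and down, at radius r is drawn at 1 + k1 r^2 times it, then the intrinsics apply), "rvec" (rotation vector, rad) and "tvec" (3), from world to camera coordinates, as OpenCV has them; the wrist camera has in their place "tool_from_camera" (4x4, takes a point from camera to tool coordinates, whose origin is the TCP and whose axes are the flange's). Camera axes: x right, y down, z forward; pixel columns grow to the right and rows downward; lengths in mm; the calibration is good to about 2 mm. A picture is of the moment at which its call begins: read the wrist's pose just before it. camera_params takes no time and is no camera call.
- arm.sign_off(): hands the job in; it is judged then, once.
The state is a dict: "time_s": time; "joint_positions": joint angles; "dq": joint speeds; "effort": joint torques, N m; "eef_pos": TCP position; "eef_rot": TCP orientation; "ft_force": force on the tool from outside, world axes, zero at the start; "ft_torque": the same for the moment, N m; "width": finger opening in mm; "gripper_force": force on a finger pad.
Only numpy, scipy, OpenCV 4.12 (cv2) and the standard library are available. Lean on these libraries where they do the work, as an engineer would, in place of code of your own. Each camera call takes 0.05 s, during which the arm holds its last target. There are 200 camera calls.

## Working session

There is one attempt and no reset: what is moved stays moved. The work goes in short steps, Python scripts to look and compute and a tool call to move; the robot and the scene stay as the last step left them, time stands still between calls to the robot, and variables do not carry over. Pictures are saved under pics/ and viewed, at most 10 in all, crops included, and the job is handed in when it is done.

Besides the shell and the picture viewer there is one more tool, called after "Emit:" as name(argument=value, ...) on one line, values as JSON. drive_tool: Moves the arm, as the interface text tells. Its arguments: {"type":"object","properties":{"motion":{"type":"array"},"hand":{"type":"number"}},"required":["motion"]}

```bash
mkdir -p pics; cat > h.py <<'E'
import numpy as np, cv2
from rig import arm
def snap(n,f):
    im=arm.snapshot(n); cv2.imwrite('pics/'+f,im[:,:,::-1]); return im
def ray(n,uv,st=None):
    p=arm.camera_params(n); K=np.array(p['mtx'],float); k=float(p['k1'])
    d=np.linalg.solve(K,np.array([uv[0],uv[1],1.])); q=d[:2]; s=q.copy()
    for _ in range(30): s=q/(1+k*(s@s))
    d=np.array([s[0],s[1],1.])
    if n=='wrist':
        from scipy.spatial.transform import Rotation as R
        T=np.array(p['tool_from_camera']); Rt=R.from_euler('xyz',st['eef_rot']).as_matrix()
        return Rt@T[:3,3]+np.array(st['eef_pos']), Rt@T[:3,:3]@d
    R_=cv2.Rodrigues(np.array(p['rvec'],float))[0]; t=np.array(p['tvec'],float).ravel()
    return -R_.T@t, R_.T@d
def onz(n,uv,z,st=None):
    o,d=ray(n,uv,st); return np.round(o+d*(z-o[2])/d[2],1)
def tri(a,b):
    (o1,d1),(o2,d2)=a,b
    s=np.linalg.lstsq(np.c_[d1,-d2],o2-o1,rcond=None)[0]
    p,q=o1+s[0]*d1,o2+s[1]*d2; return np.round((p+q)/2,1),np.linalg.norm(p-q).round(1)
E
python3 - <<'E'
from h import *
print(arm.state())
snap('scene','s0.png');snap('top','t0.png')
for n in('scene','top'):print(ray(n,(320,240)))
print(arm.camera_params('wrist'))
E
```

```text
{'time_s': 0.0, 'joint_positions': array([-1.18718809,  0.41191613, -0.01270491,  1.59707693,  0.00558306,
        1.13428062, -0.08219534]), 'dq': array([ 0.00036704, -0.00011272, -0.00095509, -0.00057227, -0.00020045,
        0.0016894 ,  0.00018631]), 'effort': array([-6.67598015e-04, -6.00625777e+01,  6.81828484e-01, -2.99416316e+01,
        1.37713124e-02,  1.08508696e-02,  2.94342453e-05]), 'eef_pos': array([272.69771654, 561.84017231, 249.12950156]), 'eef_rot': array([-3.13995033e+00,  1.04335404e-04,  2.68980028e+00]), 'ft_force': array([ 0.00346163, -0.11801411,  0.20327375]), 'ft_torque': array([ 0.02572511, -0.03444168,  0.01477639]), 'gripper_force': 0.0, 'width': 84.91561461865413}
(array([1303.33784467,  389.21945109,  776.21544164]), array([-0.68281367, -0.40887284, -0.60570812]))
(array([ 353.40558175,  -31.49904624, 1464.28804628]), array([ 0.17560077, -0.01236715, -0.98459202]))
{'mtx': array([[365.44467015,   0.        , 321.75486318],
       [  0.        , 365.44467015, 244.18465153],
       [  0.        ,   0.        ,   1.        ]]), 'k1': 0.02521169215304043, 'tool_from_camera': array([[-6.62119300e-04, -9.45366912e-01, -3.26007612e-01,
         8.42162369e+01],
       [ 9.99999688e-01, -4.85764672e-04, -6.22357389e-04,
        -6.87849945e-01],
       [ 4.29993103e-04, -3.26007922e-01,  9.45366939e-01,
        -1.23640403e+02],
       [ 0.00000000e+00,  0.00000000e+00,  0.00000000e+00,
         1.00000000e+00]])}
```

View pics/s0.png

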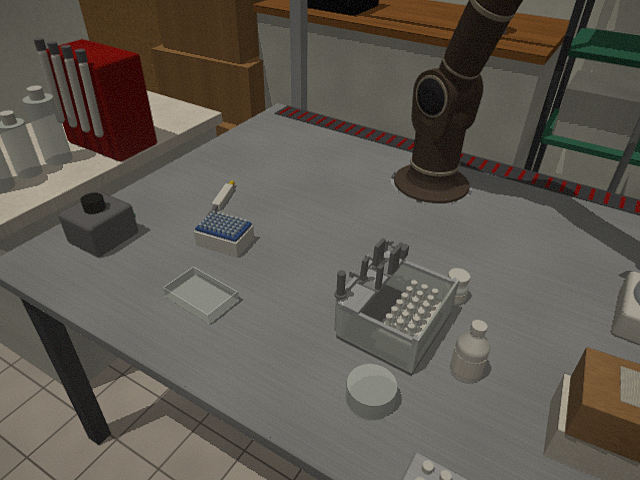

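View pics/t0.png

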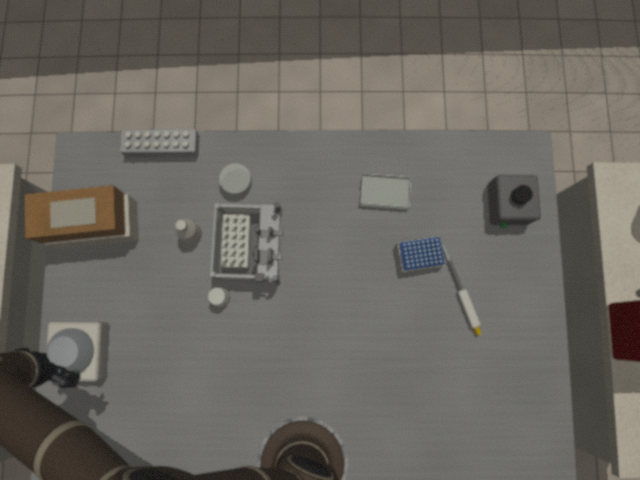

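The scene view shows the carrier at about (395,310), with the post at (341,285). In the top view the carrier is at (245,242), its gate side faces right, and the post is near (277,209). I'll zoom in on that next.

```bash
python3 - <<'E'
from h import *
a=cv2.imread('pics/t0.png')[190:300,195:305]; b=cv2.imread('pics/s0.png')[225:375,320:470]
cv2.imwrite('pics/c0.png',np.hstack([cv2.resize(a,(400,400),interpolation=2),cv2.resize(b,(400,400),interpolation=2)]))
E
```

```text
(no output)
```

View pics/c0.png

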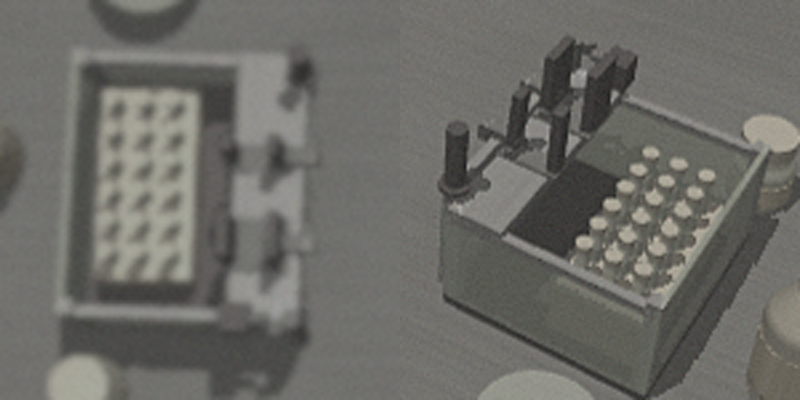

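In the top crop the broad catch is nearest the hinge, at about (245,238), with the narrow one at (250,157) and the post at (302,57). A grey block sits near (235,315). Next I'll get rough positions and go above for a closer look.

```bash
python3 - <<'E'
from h import *
f=lambda x,y:(195+x/3.636,190+y/3.636)
g=lambda x,y:(320+(x-400)*.375,225+y*.375)
for n,p,z in [('blug',(222,240),160),('blev',(268,238),160),('nlug',(230,155),160),('nlev',(270,160),160),('post',(302,57),165),('wallTL',(78,55),100),('wallBL',(65,308),100),('block',(235,315),130)]:
    print(n,onz('top',f(*p),z))
print('post',tri(ray('top',f(302,57)),ray('scene',g(457,128))))
print('nlev',tri(ray('top',f(270,160)),ray('scene',g(519,93))))
print('blev',tri(ray('top',f(268,238)),ray('scene',g(561,45))))
print('blug',tri(ray('top',f(222,240)),ray('scene',g(602,62))))
print('block',tri(ray('top',f(235,315)),ray('scene',g(624,55))))
E
```

```text
blug [544.8 115.7 160. ]
blev [546.2  83.3 160. ]
nlug [605.6 111.  160. ]
nlev [602.   82.6 160. ]
post [675.6  60.3 165. ]
wallTL [693.8 232.8 100. ]
wallBL [503.5 236.8 100. ]
block [495.1 108.9 130. ]
post (array([676.1,  61.2, 161.6]), np.float64(1.4))
nlev (array([605.2,  79.6, 151.9]), np.float64(8.2))
blev (array([546.8,  81.8, 160.3]), np.float64(3.3))
blug (array([545.6, 115.2, 157.3]), np.float64(1.8))
block (array([494.4, 110.9, 129. ]), np.float64(4.1))
```

Emit:
drive_tool(motion=[0,0,0,0,0,-0.143,0,0,0,0,0,-0.143,0,0,0,0,0,-0.143,-0.028,-0.05,-0.007,0,0,0,-0.028,-0.05,-0.007,0,0,0,-0.028,-0.05,-0.007,0,0,0,-0.028,-0.05,-0.007,0,0,0,-0.028,-0.05,-0.007,0,0,0,-0.028,-0.05,-0.007,0,0,0,-0.028,-0.05,-0.007,0,0,0], hand=-1)

```text
time_s: 1.35
eef_pos: [461.3, 206.1, 299.1]
eef_rot: [3.142, -0.0, 3.119]
ft_force: [1.3, 0.5, -0.3]
width: 85.7
gripper_force: 0.0
```

Emit:
drive_tool(motion=[-0.02,-0.04,-0.004,0,0,0,-0.02,-0.04,-0.003,0,0,0,-0.021,-0.027,-0.004,0,0,0,0,0,0,0,0,0,0,0,0,0,0,0,0,0,0,0,0,0,0,0,0,0,0,0,0,0,0,0,0,0,0,0,0,0,0,0,0,0,0,0,0,0])

```text
time_s: 2.6
eef_pos: [519.4, 99.6, 310.0]
eef_rot: [3.142, 0.0, 3.119]
ft_force: [-0.2, -1.4, -0.4]
width: 85.5
gripper_force: 0.0
```

```bash
python3 - <<'E'
from h import *
s=arm.state();print(s['time_s'],s['eef_pos'],s['eef_rot'],s['joint_positions'])
snap('wrist','w1.png')
E
```

```text
2.6 [519.37400015  99.57840567 310.00580893] [3.14155431e+00 3.86476948e-05 3.11886696e+00] [-0.4364884   0.19483218  0.18383488  1.75601087 -0.03809578  1.19415267
  1.30603054]
```

View pics/w1.png

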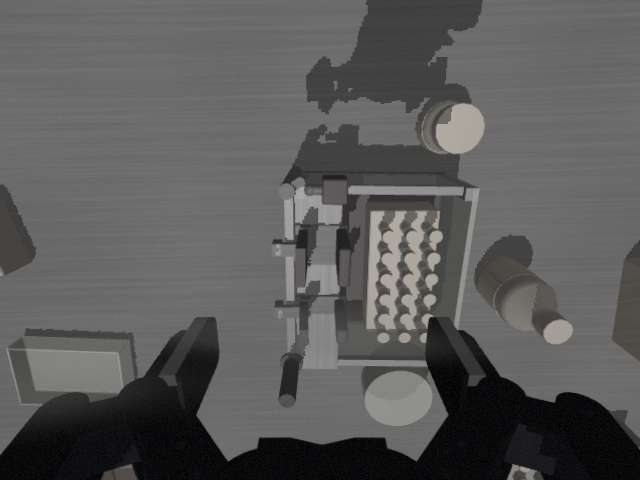

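The wrist view shows the hinge at (287,188), the broad catch at (322,255), the narrow catch at (320,315), the post from (290,362) to (288,400), and the rack at (405,265). I'll enlarge it to measure.

```bash
python3 - <<'E'
from h import *
a=cv2.imread('pics/w1.png')[170:410,260:480]
a=cv2.resize(a,None,fx=2.5,fy=2.5,interpolation=2)
a=cv2.convertScaleAbs(a,alpha=1.8,beta=0);cv2.imwrite('pics/c1.png',a)
E
```

```text
(no output)
```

View pics/c1.png

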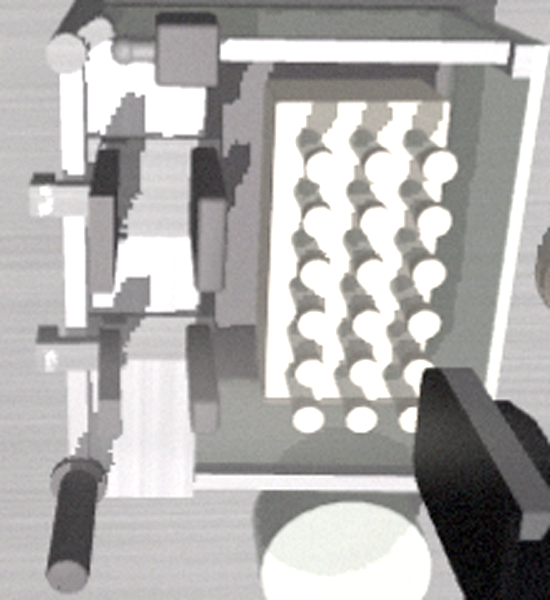

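The enlarged crop shows the broad lever top at (102,245), the broad lug top at (210,245), the narrow lug top at (204,416), the post top at (68,577) and its foot at (78,480). The hinge is at (66,52).

```bash
python3 - <<'E'
from h import *
s=arm.state()
f=lambda x,y:(260+x/2.5-.3,170+y/2.5-.3)
for n,p,z in [('blug',(211,245),160),('blev',(103,243),160),('nlug',(204,416),160),('nlev',(110,395),160),('postTop',(68,577),165),('postFoot',(78,483),110),('hinge',(66,52),110),('hinge115',(66,52),118),('block',(187,52),130),('wallFarR',(528,60),100),('wallL',(222,50),100)]:
    print(n,onz('wrist',f(*p),z,s))
E
```

```text
blug [549.7 116.2 160. ]
blev [548.2  81.3 160. ]
nlug [613.7 113.5 160. ]
nlev [604.6  81.3 160. ]
postTop [676.6  63.5 165. ]
postFoot [677.6  62.7 110. ]
hinge [495.1  67.6 110. ]
hinge115 [493.6  68.4 118. ]
block [492.3 110.1 130. ]
wallFarR [504.1 236.1 100. ]
wallL [497.5 123.9 100. ]
```

Emit:
drive_tool(motion=[-0.014,0.003,0.03,0,0,0,-0.015,0.0035,0.03,0,0,0,0,0,0.03,0,0,0,0,0,0.03,0,0,0,0,0,0.02,0,0,0,0,0,0.01,0,0,0,0,0,0.008,0,0,0,0,0,0,0,0,0,0,0,0,0,0,0,0,0,0,0,0,0], hand=-0.9)

```text
time_s: 3.9
eef_pos: [548.9, 105.5, 152.6]
eef_rot: [3.141, 0.001, 3.119]
ft_force: [0.9, 0.3, 0.1]
width: 81.1
gripper_force: 0.0
```

```bash
python3 - <<'E'
from h import *
s=arm.state();print(s['time_s'],s['eef_pos'],s['eef_rot'],s['width'],s['ft_force'])
a=snap('wrist','w2.png')[:,:,::-1]
cv2.imwrite('pics/w2b.png',cv2.convertScaleAbs(a,alpha=1.8))
E
```

```text
3.9 [548.89306205 105.50561409 152.62091128] [3.14114750e+00 1.06637341e-03 3.11878777e+00] 81.07912834111372 [0.88587715 0.28899301 0.13948764]
```

View pics/w2b.png

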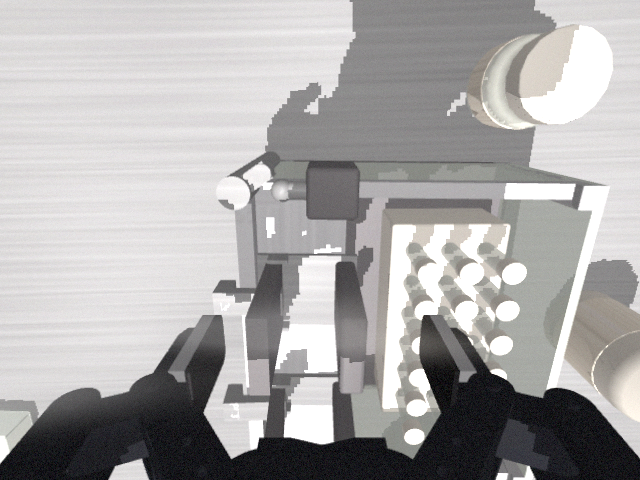

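The broad lever top (257,365) and lug top (352,365) are between the fingers. The narrow catch starts at about row 385, just behind them.

```bash
python3 - <<'E'
from h import *
s=arm.state()
for n,p,z in [('blug',(352,365),160),('blev',(258,366),160),('blugFrontEdge',(338,365),160),('hinge',(234,194),118)]:
    print(n,onz('wrist',p,z,s))
E
```

```text
blug [553.  116.1 160. ]
blev [552.5  80.5 160. ]
blugFrontEdge [552.9 110.8 160. ]
hinge [494.8  67.7 118. ]
```

Emit:
drive_tool(motion=[0,0,0,0,0,0,0,0,0,0,0,0,0,0,0,0,0,0,0,0,0,0,0,0,0,0,0,0,0,0,0,0,0,0,0,0,0,0,0,0,0,0,0,0,0,0,0,0,0,0,0,0,0,0,0,0,0,0,0,0], hand=1)

```text
time_s: 5.2
eef_pos: [549.0, 108.1, 153.1]
eef_rot: [3.138, 0.002, 3.12]
ft_force: [-1.5, 6.9, 9.6]
width: 27.1
gripper_force: 53.6
```

Emit:
drive_tool(motion=[0,0,0,0,0,0,0,0,0,0,0,0,0,0,0,0,0,0,0,0,0,0,0,0,0,0,-0.02,0,0,0,0,0,-0.02,0,0,0,0,0,-0.02,0,0,0,-0.02,0,0,0,0,0,-0.02,0,0,0,0,0,0,0,0,0,0,0], hand=-0.9)

```text
time_s: 6.45
eef_pos: [589.3, 104.3, 211.7]
eef_rot: [-3.141, 0.0, 3.118]
ft_force: [0.9, 0.2, -0.1]
width: 81.1
gripper_force: 0.0
```

```bash
python3 - <<'E'
from h import *
s=arm.state();print(s['time_s'],s['eef_pos'],s['eef_rot'],s['width'],s['ft_force'])
a=snap('wrist','w3.png')[:,:,::-1]
cv2.imwrite('pics/w3b.png',cv2.convertScaleAbs(a,alpha=1.8))
E
```

```text
6.45 [589.27085073 104.26649092 211.66555645] [-3.14131550e+00  1.11898061e-04  3.11823155e+00] 81.10072826561571 [ 0.87369067  0.23559002 -0.06794861]
```

View pics/w3b.png

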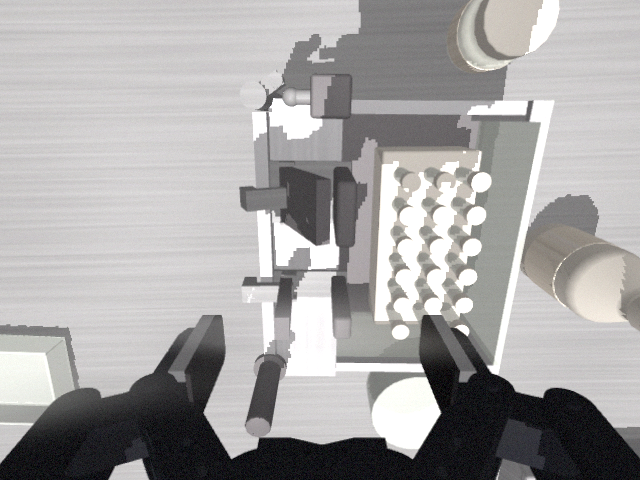

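The broad lever at (310,205) now leans back to the lug. The narrow lever top is near (282,325), its lug top near (343,324), and the post top near (260,426).

```bash
python3 - <<'E'
from h import *
s=arm.state()
im=cv2.cvtColor(cv2.imread('pics/w3b.png'),6)
print(im[270:360:3,343]);print(im[270:360:3,282])
for n,p,z in [('nlug',(343,324),160),('nlev',(282,325),160),('post',(260,426),165),('hinge',(254,95),118)]:
    print(n,onz('wrist',p,z,s))
E
```

```text
[ 96 128  78  70  64  72  72  71  80  88  91  88 105 105 111 117 149 184
 177 182 179 176 177 171 174 169 170 169 163 122]
[ 92  92 123  64  65  72  75  78  78  85  86 101 105 114 123 129 183 183
 182 185 178 183 182 178 166 172 169 162 160 119]
nlug [610.7 114.6 160. ]
nlev [610.5  81.2 160. ]
post [674.9  65.1 165. ]
hinge [491.2  68.7 118. ]
```

```bash
python3 - <<'E'
from h import *
s=arm.state()
im=cv2.cvtColor(cv2.imread('pics/w3b.png'),6)
print('cols',list(range(270,360,4)))
for r in range(272,346,4): print(r,*[f'{v:3d}' for v in im[r,270:360:4]])
for r in (295,306,318,324): print(r,onz('wrist',(343,r),160,s))
E
```

```text
cols [270, 274, 278, 282, 286, 290, 294, 298, 302, 306, 310, 314, 318, 322, 326, 330, 334, 338, 342, 346, 350, 354, 358]
272 255 118 127  94  95  85  91 125 119 164 229 228 227 223 223 223 225 127 126 126 169 169 168
276 255 117 124 123 136 123 123 127 125 228 233 231 230 227 225 227  64  70  67 127 172 171 170
280 156 125 131  68  71  71 127 127 217 229 230 226 222 226 221 218  71  73  64 112 172 170 168
284  95  88  93  69  72  70 123 121 223 227 228 223 225 221 222 220  69  70  68  90  94  96  98
288 226 222 183  75  73  73 124 221 218 219 220 221 219 219 216 188  71  78  71  73  98 103 100
292 227 226 122  76  77  78 123 221 219 221 219 223 217 218 221 201  79  79  78  78 100  98  93
296 221 221  86  84  82  85 102 228 228 228 221 224 228 222 226 223  87  85  80  85 104 101 104
300 226 225  90  86  93  88 220 255 255 255 255 255 255 255 255 255  92  91  87  86 105 106 105
304 255 133 100 102 103  98 255 255 255 255 255 255 255 255 255 255 100  96 102  97 111 113 114
308 255 148 112 112 108 117 255 255 255 255 255 255 255 255 255 255 107 107 103 106 114 115 117
312 255 150 120 123
[... 240 characters left out ...]
 150 173 172 166 145 168 166
324 255 182 181 182 182 210 255 255 255 252 255 255 255 252 255 255 153 181 185 174 150 167 166
328 255 203 180 178 184 242 254 255 255 254 255 255 254 254 255 255 156 184 183 177 148 172 166
332 255 192 185 183 180 173 231 255 255 250 254 255 253 250 255 254 154 180 180 177 143 172 175
336 253 217 179 182 183 172 171 253 255 252 254 253 252 252 255 255 174 179 178 173 158 171 169
340 254 156 170 175 166 175 186 255 255 251 252 255 252 253 255 254 246 173 170 175 173 175 171
344 168 165 171 174 172 245 252 254 255 251 255 254 252 250 255 254 247 174 175 175 170 171 167
295 [593.  114.7 160. ]
306 [599.6 114.7 160. ]
318 [606.9 114.7 160. ]
324 [610.7 114.6 160. ]
```

Emit:
drive_tool(motion=[-0.023,0.002,0,0,0,0,0,0,0.03,0,0,0,0,0,0.02,0,0,0,0,0,0.009,0,0,0,0,0,0,0,0,0,0,0,0,0,0,0,0,0,0,0,0,0,0,0,0,0,0,0,0,0,0,0,0,0,0,0,0,0,0,0])

```text
time_s: 7.75
eef_pos: [611.6, 106.0, 153.0]
eef_rot: [3.142, 0.0, 3.119]
ft_force: [-0.8, 0.5, -0.6]
width: 81.1
gripper_force: 0.0
```

Emit:
drive_tool(motion=[0,0,0,0,0,0,0,0,0,0,0,0,0,0,0,0,0,0,0,0,0,0,0,0,0,0,0,0,0,0,0,0,0,0,0,0,0,0,0,0,0,0,0,0,0,0,0,0,0,0,0,0,0,0,0,0,0,0,0,0], hand=1)

```text
time_s: 9.0
eef_pos: [612.0, 106.3, 153.9]
eef_rot: [3.141, 0.001, 3.119]
ft_force: [-0.6, 0.3, 7.0]
width: 26.2
gripper_force: 53.5
```

Emit:
drive_tool(motion=[0,0,0,0,0,0,0,0,0,0,0,0,0,0,0,0,0,0,0,0,0,0,0,0,0,0,-0.02,0,0,0,0,0,-0.02,0,0,0,0,0,-0.03,0,0,0,0,0,-0.03,0,0,0,0,-0.04,0,0,0,0,0,0,0,0,0,0], hand=-0.9)

```text
time_s: 10.25
eef_pos: [610.9, 62.0, 253.7]
eef_rot: [-3.14, 0.001, 3.114]
ft_force: [-0.6, 0.2, 0.0]
width: 80.9
gripper_force: 0.0
```

```bash
python3 - <<'E'
from h import *
s=arm.state();print(s['time_s'],s['eef_pos'],s['eef_rot'],s['width'],s['ft_force'],s['joint_positions'])
a=snap('wrist','w4.png')[:,:,::-1]
cv2.imwrite('pics/w4b.png',cv2.convertScaleAbs(a,alpha=1.8))
E
```

```text
10.25 [610.85570353  62.0369688  253.65051747] [-3.13996508e+00  1.12775912e-03  3.11397720e+00] 80.9487757174172 [-0.58738857  0.24630123  0.03485658] [-0.33372977  0.38959168  0.20717808  1.63248711 -0.08460272  1.12760027
  1.43778286]
```

View pics/w4b.png

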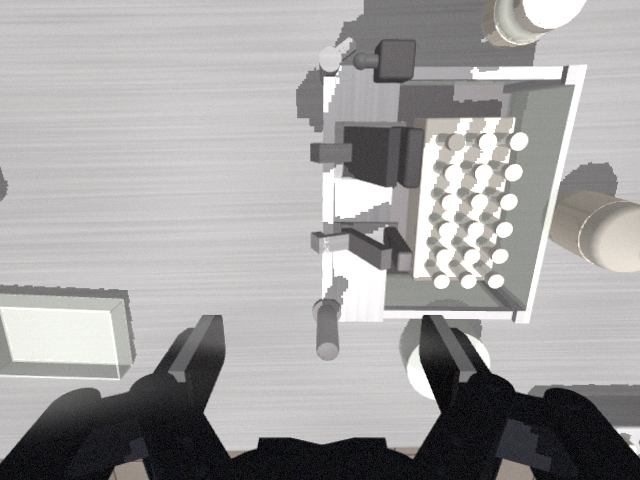

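Both levers now lean home, broad at (375,155) and narrow at (360,250). The post top is at (327,351) and its foot at (327,312).

```bash
python3 - <<'E'
from h import *
s=arm.state()
print(onz('wrist',(327,351),165,s),onz('wrist',(327,314),112,s),onz('wrist',(329,61),118,s))
E
```

```text
[676.2  65.4 165. ] [678.2  66.1 112. ] [492.5  71.3 118. ]
```

Emit:
drive_tool(motion=[-0.033,0.002,0,0,0,0,-0.033,0.003,0,0,0,0,0,0,0.04,0,0,0,0,0,0.04,0,0,0,0,0,0.02,0,0,0,0,0,0.012,0,0,0,0,0,0,0,0,0,0,0,0,0,0,0,0,0,0,0,0,0,0,0,0,0,0,0])

```text
time_s: 11.55
eef_pos: [677.1, 69.5, 141.8]
eef_rot: [3.141, 0.001, 3.119]
ft_force: [-0.5, -0.1, -0.9]
width: 81.3
gripper_force: 0.0
```

Emit:
drive_tool(motion=[0,0,0,0,0,0,0,0,0,0,0,0,0,0,0,0,0,0,0,0,0,0,0,0,0,0,0,0,0,0,0,0,0,0,0,0,0,0,0,0,0,0,0,0,0,0,0,0,0,0,0,0,0,0,0,0,0,0,0,0], hand=1)

```text
time_s: 12.8
eef_pos: [676.9, 68.0, 141.3]
eef_rot: [-3.14, 0.0, 3.118]
ft_force: [-1.3, -5.8, 3.6]
width: 14.3
gripper_force: 58.4
```

```bash
python3 - <<'E'
from h import *
s=arm.state();print(s['eef_pos'],s['eef_rot'],s['ft_force'],s['width'])
H=np.array([493.,68.]); P=s['eef_pos'][:2]; y=s['eef_rot'][2]
r=np.hypot(*(P-H)); a0=np.arctan2(*(P-H)[::-1]); print(r,a0)
A=np.array([[np.cos(y),np.sin(y)],[np.sin(y),-np.cos(y)]])
th=np.linspace(0,1.6,21); p=H[:,None]+185*np.array([np.cos(-.026-th),np.sin(-.026-th)])
print(np.c_[th[1:],(A@np.diff(p)).T.round(1)], p[:,-1])
E
```

```text
[676.88100858  67.95086533 141.3402945 ] [-3.14016589e+00  3.31984420e-04  3.11769014e+00] [-1.25393945 -5.83964357  3.64778148] 14.319092054536787
183.8810151435983 -0.00026720906525179753
[[  0.08   0.6  -14.8 ]
 [  0.16   1.8  -14.7 ]
 [  0.24   3.   -14.5 ]
 [  0.32   4.1  -14.2 ]
 [  0.4    5.2  -13.8 ]
 [  0.48   6.3  -13.4 ]
 [  0.56   7.4  -12.8 ]
 [  0.64   8.4  -12.2 ]
 [  0.72   9.3  -11.5 ]
 [  0.8   10.2  -10.7 ]
 [  0.88  11.    -9.9 ]
 [  0.96  11.8   -8.9 ]
 [  1.04  12.5   -8.  ]
 [  1.12  13.1   -6.9 ]
 [  1.2   13.6   -5.9 ]
 [  1.28  14.    -4.8 ]
 [  1.36  14.3   -3.6 ]
 [  1.44  14.6   -2.5 ]
 [  1.52  14.7   -1.3 ]
 [  1.6   14.8   -0.1 ]] [ 482.79250676 -116.71818287]
```

Emit:
drive_tool(motion=[0.0005,-0.0148,0,0,0,0,0.002,-0.0147,0,0,0,0,0.003,-0.0145,0,0,0,0,0.004,-0.014,0,0,0,0,0.005,-0.014,0,0,0,0,0.0063,-0.0134,0,0,0,0,0.0074,-0.0128,0,0,0,0,0.0084,-0.0122,0,0,0,0,0.0093,-0.0115,0,0,0,0,0.01,-0.0107,0,0,0,0])

```text
time_s: 14.05
eef_pos: [618.2, -65.0, 141.3]
eef_rot: [-3.139, 0.002, 3.117]
ft_force: [5.1, -4.1, 1.3]
width: 14.7
gripper_force: 58.5
```

```bash
python3 - <<'E'
from h import *
s=arm.state();print(s['eef_pos'],s['eef_rot'],s['ft_force'],s['width'])
d=s['eef_pos'][:2]-np.array([492.5,72]);print(np.hypot(*d),-np.arctan2(d[1],d[0])-.026)
E
```

```text
[618.18693314 -64.95200992 141.32553174] [-3.13946801e+00  2.46832026e-03  3.11677744e+00] [ 5.10320218 -4.07529473  1.3157684 ] 14.703401243100547
185.88452917023008 0.8022637647255695
```

Emit:
drive_tool(motion=[0.011,-0.0099,0,0,0,0,0.0118,-0.0089,0,0,0,0,0.0125,-0.008,0,0,0,0,0.013,-0.007,0,0,0,0,0.0136,-0.0059,0,0,0,0,0.014,-0.0048,0,0,0,0,0.0143,-0.0036,0,0,0,0,0.0146,-0.0025,0,0,0,0,0.0147,-0.0013,0,0,0,0,0.013,0,0,0,0,0])

```text
time_s: 15.3
eef_pos: [483.2, -114.4, 141.3]
eef_rot: [-3.138, 0.001, 3.116]
ft_force: [1.2, -10.0, 3.5]
width: 14.4
gripper_force: 58.8
```

Emit:
drive_tool(motion=[0,0,0,0,0,0,0,0,0,0,0,0,0,0,0,0,0,0,0,0,0,0,0,0,0,0,0,0,0,0,0,0,0,0,0,0,0,0,0,0,0,0,0,0,0,0,0,0,0,0,0,0,0,0,0,0,0,0,0,0])

```text
time_s: 16.55
eef_pos: [483.6, -114.4, 141.3]
eef_rot: [-3.138, 0.001, 3.116]
ft_force: [-0.2, -9.7, 4.0]
width: 14.6
gripper_force: 58.7
```

```bash
python3 - <<'E'
from h import *
s=arm.state();print(s['eef_pos'],s['eef_rot'],s['ft_force'],s['width'],s['gripper_force'])
d=s['eef_pos'][:2]-np.array([492.5,72]);print(np.hypot(*d),-np.arctan2(d[1],d[0])-.026)
a=snap('wrist','w5.png')[:,:,::-1];b=snap('scene','s5.png')[:,:,::-1][190:390,270:490]
cv2.imwrite('pics/c5.png',cv2.convertScaleAbs(np.hstack([cv2.resize(a,(400,300)),cv2.resize(b,(400,300))]),alpha=1.7))
E
```

```text
[ 483.5951315  -114.36716888  141.30810841] [-3.13839790e+00  6.10764045e-04  3.11582236e+00] [-0.19859727 -9.73915316  3.95554069] 14.592201777212422 58.74162018299103
186.57979075473054 1.592541329604935
```

View pics/c5.png

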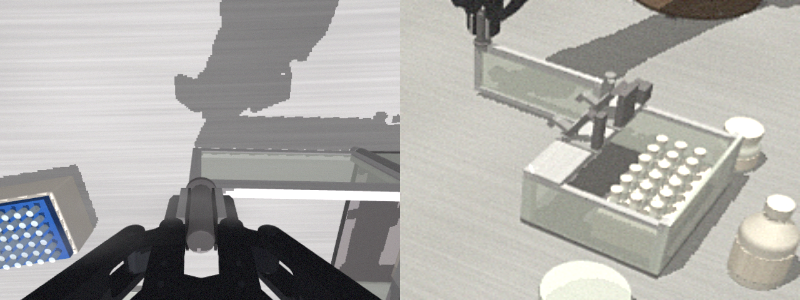

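The left half shows the post held between the fingers at (200,215). The right half shows the gate standing square to the carrier front, with the rack unmoved.

```bash
python3 -c "
from rig import arm
print(arm.sign_off())"
```

```text
the job is handed in; nothing more can be done
None
```

I squeezed the broad catch home, then the narrow one, and swung the gate to about 1.59 rad. The arm was still holding it there by the post when I handed the job in at about 17 s; the rack looked unmoved, and no verdict was returned.

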